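# Change the battery packs of the pantry's power-cut lamp

### The job

Get the pantry's power-cut lamp ready with fresh batteries: first slide its dimmer fully to off, then lift each flat pack out of its bay and put it in the wire basket on the left. Drop every charged pack standing on the counter on the right fully home into a bay, swing all three locking levers fully shut (also over a bay that stays empty), and only then slide the dimmer up to the half-way mark. Leave the other pantry things standing where they are.

Things in the scene. Friction and masses are not known exactly. Their poses are not given: they have to be found in the camera images.
- lamp: grey battery lamp 270 mm wide (y), fixed; origin at counter level under the middle of its three bays; x from its front (dimmer, robot's side) to its back, z up. Middle block x -52 to 52 mm, 46 mm high, bays in a row at y -80, 0, 80 mm. Dimmer deck x -112 to -52 mm, 36 mm high; lever deck x 52 to 118 mm, 46 mm high; behind it a white light tube 43 mm high, to x 141 mm
- bay0 (a point): centre of the floor of the bay at lamp y -80 mm (robot's right), 15 mm above the counter; axes as the lamp's. The open-topped pocket is 73 mm (x) by 57 mm (y), 31 mm deep, mouth 46 mm above the counter. A pack is fully home when its underside is on this floor
- bay1 (a point): centre of the floor of the bay at lamp y 0 (middle), 15 mm above the counter; axes as the lamp's. The open-topped pocket is 73 mm (x) by 57 mm (y), 31 mm deep, mouth 46 mm above the counter. A pack is fully home when its underside is on this floor
- bay2 (a point): centre of the floor of the bay at lamp y 80 mm (robot's left), 15 mm above the counter; axes as the lamp's. The open-topped pocket is 73 mm (x) by 57 mm (y), 31 mm deep, mouth 46 mm above the counter. A pack is fully home when its underside is on this floor
- lever0 (a joint): locking lever of bay0: flat steel blade swinging level about an upright pivot at lamp x 76 mm, y as bay0. 0 rad = shut: it points to lamp -x, over the far 15 mm of the bay, 3 mm above a seated pack (one not home blocks it). Grows as it opens, clockwise from above: 1.57 = pointing to lamp +y; stop at 2.0; starts open. Stays where left, friction 0.02 N m. Blade 54 to 59 mm above the counter
- lever0_knob (a point): top centre of lever0's knob: an upright black peg 12 mm across, 20 mm tall, 42 mm from the pivot, its top 79 mm above the counter; pinch it from above or push it
- lever1 (a joint): locking lever of bay1: flat steel blade swinging level about an upright pivot at lamp x 76 mm, y as bay1. 0 rad = shut: it points to lamp -x, over the far 15 mm of the bay, 3 mm above a seated pack (one not home blocks it). Grows as it opens, clockwise from above: 1.57 = pointing to lamp +y; stop at 2.0; starts open. Stays where left, friction 0.02 N m. Blade 54 to 59 mm above the counter
- lever1_knob (a point): top centre of lever1's knob: an upright black peg 12 mm across, 20 mm tall, 42 mm from the pivot, its top 79 mm above the counter; pinch it from above or push it
- lever2 (a joint): locking lever of bay2: flat steel blade swinging level about an upright pivot at lamp x 76 mm, y as bay2. 0 rad = shut: it points to lamp -x, over the far 15 mm of the bay, 3 mm above a seated pack (one not home blocks it). Grows as it opens, clockwise from above: 1.57 = pointing to lamp +y; stop at 2.0; starts open. Stays where left, friction 0.02 N m. Blade 54 to 59 mm above the counter
- lever2_knob (a point): top centre of lever2's knob: an upright black peg 12 mm across, 20 mm tall, 42 mm from the pivot, its top 79 mm above the counter; pinch it from above or push it
- dimmer (a joint): dimmer slider, m: 0 = off, stop at robot's left; 0.1 = full, stop at right; 0.05 = half-way mark (one thick white bar among thin ticks that grow towards full). Black grip with white line on top, 28 mm (lamp x) by 20 mm (y), 28 mm tall, top 64 mm above the counter, at lamp x -80 mm, y = 50 mm - value, slides along lamp y; friction 1.5 N, stays where left
- pack0: charged battery pack: black block, grey band, 70 (x) by 54 (y) by 36 mm tall, foot tapered 3 mm, on top a finger-grip rib 26 (x) by 14 (y) by 28 mm tall; 64 mm over all; 0.2 to 0.33 kg. Origin: centre of underside, z up. Fits a bay with x along lamp x, either way round, 1.5 mm play per side. Upright on the counter, robot's right; 2 or 3 present, None if absent
- pack1: charged battery pack: black block, grey band, 70 (x) by 54 (y) by 36 mm tall, foot tapered 3 mm, on top a finger-grip rib 26 (x) by 14 (y) by 28 mm tall; 64 mm over all; 0.2 to 0.33 kg. Origin: centre of underside, z up. Fits a bay with x along lamp x, either way round, 1.5 mm play per side. Upright on the counter, robot's right; 2 or 3 present, None if absent
- pack2: charged battery pack: black block, grey band, 70 (x) by 54 (y) by 36 mm tall, foot tapered 3 mm, on top a finger-grip rib 26 (x) by 14 (y) by 28 mm tall; 64 mm over all; 0.2 to 0.33 kg. Origin: centre of underside, z up. Fits a bay with x along lamp x, either way round, 1.5 mm play per side. Upright on the counter, robot's right; 2 or 3 present, None if absent
- flat0: flat battery pack: black block, grey band, 70 (x) by 54 (y) by 36 mm tall, foot tapered 3 mm, on top a finger-grip rib 26 (x) by 14 (y) by 28 mm tall; 64 mm over all; 0.2 to 0.33 kg. Origin: centre of underside, z up. Fits a bay with x along lamp x, either way round, 1.5 mm play per side. Starts home in bay0, lever open; 1 or 2 flat ones present, None if absent
- flat1: flat battery pack: black block, grey band, 70 (x) by 54 (y) by 36 mm tall, foot tapered 3 mm, on top a finger-grip rib 26 (x) by 14 (y) by 28 mm tall; 64 mm over all; 0.2 to 0.33 kg. Origin: centre of underside, z up. Fits a bay with x along lamp x, either way round, 1.5 mm play per side. Starts home in bay1, lever open; 1 or 2 flat ones present, None if absent
- flat2: flat battery pack: black block, grey band, 70 (x) by 54 (y) by 36 mm tall, foot tapered 3 mm, on top a finger-grip rib 26 (x) by 14 (y) by 28 mm tall; 64 mm over all; 0.2 to 0.33 kg. Origin: centre of underside, z up. Fits a bay with x along lamp x, either way round, 1.5 mm play per side. Starts home in bay2, lever open; 1 or 2 flat ones present, None if absent
- basket: empty white wire basket, 200 mm (x) by 150 mm (y), 80 mm tall, walls 4 mm, fixed, to the robot's left; origin at the centre of its underside, floor 5 mm above it
- soup_tin: steel soup tin with a paper band, 74 mm across, 100 mm tall; origin at the centre of its underside; a bystander
- spice_jar: small glass spice jar with a black cap, 44 mm across, 90 mm tall; origin at the centre of its underside; a bystander
- nut_jar: amber jar with a steel lid, 72 mm across, 110 mm tall; origin at the centre of its underside; a bystander
- honey_jar: amber honey jar with a brass-coloured lid, 64 mm across, 90 mm tall; origin at the centre of its underside; a bystander
- tea_tin: oblong metal tea tin with an overlapping lid, 52 x 72 mm, 78 mm tall; origin at the centre of its underside; a bystander
- mug: white mug with a handle, 80 mm across, 90 mm tall; origin at the centre of its underside; a bystander
Not all that is in view belongs to the job. Leave any blue look-alike of the pack0 alone.

How it is judged (in metres and radians):
On the way, in this order (a step that is already met when the one before it is completed fails the run):
1. the dimmer is slid fully to off (value of joint dimmer below 0.006 m), for 0.2 s.
2. with the lamp off, every flat pack is taken out of its bay and lies in the basket (value of joint dimmer below 0.006 m and x of flat0 in the frame of basket between -0.1 and 0.1 m and y of flat0 in the frame of basket between -0.075 and 0.075 m and z of each of flat0, flat1, flat2 in the frame of basket below 0.07 m and linear speed of each of flat0, flat1, flat2 below 0.03 m/s and x of flat1 in the frame of basket between -0.1 and 0.1 m and y of flat1 in the frame of basket between -0.075 and 0.075 m and x of flat2 in the frame of basket between -0.1 and 0.1 m and y of flat2 in the frame of basket between -0.075 and 0.075 m), for 0.2 s.
3. with the lamp still off, every charged pack is fully home in a bay and all three levers are shut (value of joint dimmer below 0.006 m and ((horizontal distance between pack0 and bay0 below 0.006 m and z of pack0 in the frame of bay0 between -0.004 and 0.004 m) or (horizontal distance between pack0 and bay1 below 0.006 m and z of pack0 in the frame of bay1 between -0.004 and 0.004 m) or (horizontal distance between pack0 and bay2 below 0.006 m and z of pack0 in the frame of bay2 between -0.004 and 0.004 m)) and ((horizontal distance between pack1 and bay0 below 0.006 m and z of pack1 in the frame of bay0 between -0.004 and 0.004 m) or (horizontal distance between pack1 and bay1 below 0.006 m and z of pack1 in the frame of bay1 between -0.004 and 0.004 m) or (horizontal distance between pack1 and bay2 below 0.006 m and z of pack1 in the frame of bay2 between -0.004 and 0.004 m)) and ((horizontal distance between pack2 and bay0 below 0.006 m and z of pack2 in the frame of bay0 between -0.004 and 0.004 m) or (horizontal distance between pack2 and bay1 below 0.006 m and z of pack2 in the frame of bay1 between -0.004 and 0.004 m) or (horizontal distance between pack2 and bay2 below 0.006 m and z of pack2 in the frame of bay2 between -0.004 and 0.004 m)) and value of joint each of lever0, lever1, lever2 below 0.12 rad), for 0.2 s.
4. the dimmer is slid up to the half-way mark (value of joint dimmer between 0.044 and 0.056 m), for 0.2 s.
At the end, for the whole second after the job is handed in: Every charged pack stands home in a bay (underside within 4 mm of the bay floor's height and 6 mm of its centre), all three levers are within 0.12 rad of shut, every flat pack rests in the basket, and the dimmer stands within 6 mm of the half-way mark (all of step 4 and ((horizontal distance between pack0 and bay0 below 0.006 m and z of pack0 in the frame of bay0 between -0.004 and 0.004 m) or (horizontal distance between pack0 and bay1 below 0.006 m and z of pack0 in the frame of bay1 between -0.004 and 0.004 m) or (horizontal distance between pack0 and bay2 below 0.006 m and z of pack0 in the frame of bay2 between -0.004 and 0.004 m)) and ((horizontal distance between pack1 and bay0 below 0.006 m and z of pack1 in the frame of bay0 between -0.004 and 0.004 m) or (horizontal distance between pack1 and bay1 below 0.006 m and z of pack1 in the frame of bay1 between -0.004 and 0.004 m) or (horizontal distance between pack1 and bay2 below 0.006 m and z of pack1 in the frame of bay2 between -0.004 and 0.004 m)) and ((horizontal distance between pack2 and bay0 below 0.006 m and z of pack2 in the frame of bay0 between -0.004 and 0.004 m) or (horizontal distance between pack2 and bay1 below 0.006 m and z of pack2 in the frame of bay1 between -0.004 and 0.004 m) or (horizontal distance between pack2 and bay2 below 0.006 m and z of pack2 in the frame of bay2 between -0.004 and 0.004 m)) and value of joint each of lever0, lever1, lever2 below 0.12 rad and x of flat0 in the frame of basket between -0.1 and 0.1 m and y of flat0 in the frame of basket between -0.075 and 0.075 m and z of each of flat0, flat1, flat2 in the frame of basket below 0.07 m and linear speed of each of flat0, flat1, flat2 below 0.03 m/s and x of flat1 in the frame of basket between -0.1 and 0.1 m and y of flat1 in the frame of basket between -0.075 and 0.075 m and x of flat2 in the frame of basket between -0.1 and 0.1 m and y of flat2 in the frame of basket between -0.075 and 0.075 m); the robot touches nothing.
It fails at once if another pantry thing is pushed more than 4 cm or tipped (distance of any of soup_tin, spice_jar, nut_jar, honey_jar, tea_tin, mug from where it was at the start of the episode above 0.04 m or angle between any of soup_tin, spice_jar, nut_jar, honey_jar, tea_tin, mug's own z axis and vertical above 0.5 rad).
Of pack0, pack1, pack2 only 2 to 3 are there at a start; the rules pass over those that are not, and their reading is None.
Of flat0, flat1, flat2 only 1 to 2 are there at a start; the rules pass over those that are not, and their reading is None.
At some moment in a run one of pack0, pack1, pack2 may be knocked a few centimetres aside while the robot is not near it.
It also fails if it takes over 200 s, if anything falls off the work surface, if the arm or the gripper's body presses on something with over 40 N, if the wrist force passes 120 N, or if a joint passes its speed limit or range.

### The arm

A 6-joint arm with a two-finger parallel gripper is mounted at the origin on the work surface. World frame = base frame: x ahead of the robot, y to its left, z up, the work surface at z = 0. Lengths are in m, angles in degrees, forces in N, time in s.
With the tool pointing down it reaches from about 0.35 to 0.875 m from the base axis. Payload 4.2 kg.
Tool frame: the origin (TCP) lies midway between the tips of the shut fingers; the grasp point (between the pads) lies 19 mm behind it; z points along the fingers, y is the line along which they close (so a half turn about z gives the same grasp; the last joint's range is limited). The gripper opens to 87 mm and grips with 3 to 60 N. Pads are 19 mm wide; open, the fingers measure 117 mm over their backs; the gripper's body (75 mm by 190 mm) begins 51 mm behind the grasp point.
Start: joints at [91.765, 22.042, 0.453, 0, -68.411, -14.817], TCP at [0.141, 0.609, 0.189] pointing down, gripper open.
Joint ranges: [-179.83, 179.83], [-69.29, 118.12], [-61.27, 80.66], [-181.25, 117.63], [-171.15, -9.14], [-177.46, 177.46]. Speed limits (degrees/s): [159.86, 159.86, 180, 180, 180, 180].

### API

Orientations are given as [roll, pitch, yaw] about the fixed x, y, z axes, in that order (R = Rz(yaw) Ry(pitch) Rx(roll)).
In Python, from workcell import env gives the robot as it stands. The module is installed in compiled form; this text tells all that it offers. Calls block until the motion is done:
- env.goto(position, orientation): joint-space move of the TCP to a pose.
- env.move_straight(position, rotation=None, rate=0.15, force_limit=None): straight line of the TCP; rotation=None keeps the orientation; rate is the mean speed in m/s. With force_limit (N) it stops when the force on the tool has changed by that much, and returns True; else False.
- env.set_joints(angles): joint-space move.
- env.gripper_to(opening, grasp_force=None): opening from 0.0 (shut) to 1.0 (fully open); grasp_force is the grip in N (None keeps the last); returns when the fingers have stopped.
- env.dwell(seconds).
- env.inverse_kinematics(position, orientation): joint angles nearest the present ones, or None.
- env.read_state(): the state.
- env.grab_frame(name): name is "scene" or "top"; returns a dict with "image" (480x640x3 uint8, blue, green, red), "fx", "fy", "cx", "cy" (pixels), "D" ([k1, k2, p1, p2, k3] as OpenCV has them; the pictures are not rectified), "position" and "orientation" of the camera in the world. Camera axes: x right, y up, looking along -z (the intrinsics and any distortion apply to the point x, -y, -z); pixel columns grow to the right and rows downward; lengths in m; the calibration is good to about 2 mm. A picture is of the moment at which its call begins. There is no depth.
A pose or a line that the arm cannot do raises env.Unreachable and nothing moves.
- env.close_job(): hands the job in; it is judged then, once.
Trained networks look in a picture, given as the dict that the camera call returned (one of the last four; its "shot" number tells which), for a name from the list of things; names that differ only in an ending like _2 or _b are one class to them, and where a whole thing is asked for, a point or a joint stands for the part that bears it (a point fixed in the world has none). Each returns a list of dicts, best first, with "score" (0 to 1); they miss things now and then, are a little off and sometimes report something else, mostly with a low value. They report only what shows in the picture. A call takes as long as a camera call. They do not tell look-alikes from the thing itself.
- env.search_frame(picture, thing): "xyz" ([x, y, z] in m, in world coordinates, good to about 4 mm: the middle of the surface that is visible of it).
- env.trace(picture, thing): "mask" (480x640 bool, what is visible of it).
The state is a dict: "clock": time; "joint_positions": joint angles; "qvel": joint speeds; "joint_torque": joint torques, N m; "position": TCP position; "tool_rot": TCP orientation; "force": force on the tool from outside, world axes, zero at the start; "wrist_torque": the same for the moment, N m; "opening": opening from 0.0 (shut) to 1.0 (fully open); "finger_force": force on a finger pad.
Only numpy, scipy, OpenCV 4.12 (cv2) and the standard library are available. Lean on these libraries where they do the work, as an engineer would, in place of code of your own. Each camera call takes 0.05 s, during which the arm holds its last target. There are 200 camera calls.

## Working session

There is one attempt and no reset: what is moved stays moved. The work goes in short steps, each a Python script; the robot and the scene stay as the last script left them, time stands still between calls to the robot, and variables do not carry over. Pictures are saved under pics/ and viewed, at most 14 in all, crops included, and the job is handed in when it is done.

```bash
mkdir -p pics; cat > h.py <<'E'
import numpy as np, cv2
from scipy.spatial.transform import Rotation as Ro
from workcell import env
def cam(f):
    return np.array(f["position"]), Ro.from_euler('xyz',f["orientation"],degrees=True).as_matrix() if len(f["orientation"])==3 else None
def pix2w(f,uv,z):
    K=np.array([[f["fx"],0,f["cx"]],[0,f["fy"],f["cy"]],[0,0,1.]])
    p=cv2.undistortPoints(np.array(uv,float).reshape(-1,1,2),K,np.array(f["D"],float)).reshape(-1,2)
    C,R=cam(f)
    d=np.c_[p[:,0],-p[:,1],-np.ones(len(p))]@R.T
    return C+d*((z-C[2])/d[:,2])[:,None]
def w2pix(f,P):
    C,R=cam(f); q=(np.array(P,float).reshape(-1,3)-C)@R; q=q*[1,-1,-1]
    K=np.array([[f["fx"],0,f["cx"]],[0,f["fy"],f["cy"]],[0,0,1.]])
    return cv2.projectPoints(q,np.zeros(3),np.zeros(3),K,np.array(f["D"],float))[0].reshape(-1,2)
E
python3 - <<'E'
from h import *
for n in ("top","scene"):
    f=env.grab_frame(n); cv2.imwrite(f"pics/{n}0.png",f["image"])
    print(n,np.round(f["position"],3),f["orientation"],f["fx"],f["D"],f["shot"])
    for t in ["lamp","lever0_knob","dimmer","pack0","basket","soup_tin","spice_jar","nut_jar","honey_jar","tea_tin","mug"]:
        print(t,[(np.round(d["xyz"],3).tolist(),round(d["score"],2)) for d in env.search_frame(f,t)])
print(env.read_state())
E
```

```text
top [ 0.445 -0.034  1.394] [  5.1111217   -0.38293834 -89.64602773] 622.4055808704009 [0.05080226 0.         0.         0.         0.        ] 1
lamp [([0.564, 0.086, 0.041], 0.97)]
lever0_knob [([0.605, 0.019, 0.062], 0.76)]
dimmer [([0.617, 0.098, 0.061], 0.59), ([0.455, 0.052, 0.066], 0.44)]
pack0 [([0.441, -0.228, 0.035], 0.94), ([0.525, -0.154, 0.036], 0.72), ([0.592, -0.252, 0.032], 0.68), ([0.469, -0.378, 0.03], 0.6), ([0.459, 0.053, 0.064], 0.45), ([0.605, 0.018, 0.055], 0.17)]
basket [([0.53, 0.369, 0.027], 0.63)]
soup_tin [([0.647, -0.417, 0.098], 0.68)]
spice_jar [([0.362, -0.352, 0.092], 0.64)]
nut_jar [([0.713, -0.233, 0.111], 0.95), ([0.358, -0.349, 0.089], 0.44)]
honey_jar [([0.719, 0.286, 0.09], 0.72)]
tea_tin [([0.778, 0.132, 0.078], 0.59)]
mug [([0.32, 0.245, 0.027], 0.78)]
scene [1.644 0.273 0.923] [ 54.17967542   0.73939533 105.86302705] 585.1144312375498 [-0.05686328  0.          0.          0.          0.        ] 2
lamp [([0.62, 0.085, 0.04], 0.68)]
lever0_knob [([0.61, 0.028, 0.057], 0.62)]
dimmer [([0.747, 0.297, 0.078], 0.51), ([0.471, 0.062, 0.058], 0.41)]

[... 523 characters left out ...]
58], 0.73)]
{'clock': 1.2, 'joint_positions': array([ 9.17657067e+01,  2.20423815e+01,  4.52798384e-01,  1.72418874e-04,
       -6.84108077e+01, -1.48143509e+01]), 'qvel': array([ 0.0167371 ,  0.06556063,  0.09754686,  0.03789084, -0.0143221 ,
       -0.05845267]), 'joint_torque': array([-3.87001146e-04, -3.90473628e+01,  1.87621415e+01,  4.22450647e+00,
        1.54331548e-02, -2.70359828e-05]), 'position': array([0.14110789, 0.60884542, 0.1888443 ]), 'tool_rot': array([ 1.79999663e+02, -2.54927530e-04, -1.30485808e+01]), 'force': array([-0.62605562,  0.91529635,  0.04702438]), 'wrist_torque': array([-0.03357758, -0.00490625, -0.01257579]), 'finger_force': 0.0, 'opening': 1.001917199155927}
```

View pics/top0.png

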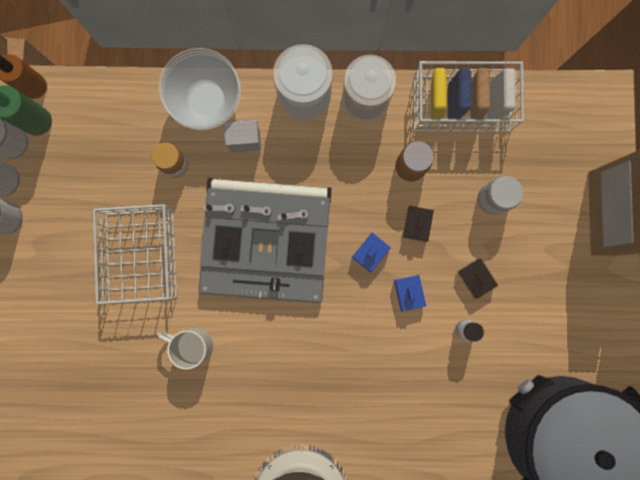

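View pics/scene0.png

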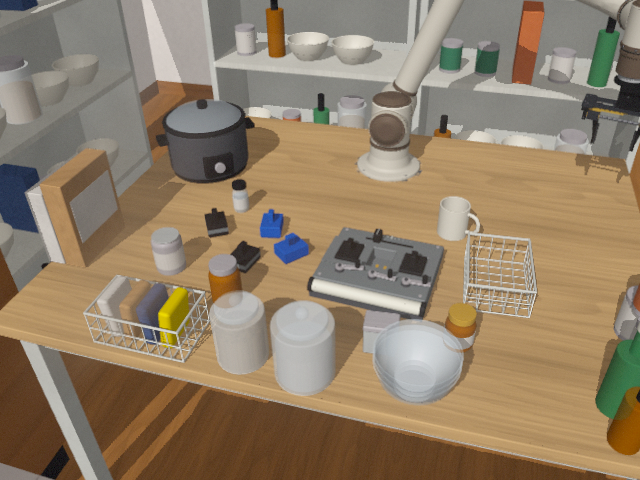

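Top view: flat packs sit in the left and right bays (227,243) and (300,250), and the middle bay at (264,246) is empty. The charged black packs are at (418,223) and (478,278). The blue look-alikes are at (371,252) and (410,293), and the dimmer is at (275,285). Next I fit poses by silhouette in both views.

```bash
cat >> h.py <<'E'
from scipy.optimize import minimize
def box(x0,x1,y0,y1,z0,z1): return np.array([[x,y,z] for x in(x0,x1) for y in(y0,y1) for z in(z0,z1)])
PACK=[box(-.035,.035,-.027,.027,.003,.036),box(-.032,.032,-.024,.024,0,.036),box(-.013,.013,-.007,.007,.036,.064)]
LAMP=[box(-.112,-.052,-.135,.135,0,.036),box(-.052,.118,-.135,.135,0,.046),box(.118,.141,-.13,.13,.0,.043)]
def place(B,p,z=0):
    c,s=np.cos(p[2]),np.sin(p[2]); return B@np.array([[c,s,0],[-s,c,0],[0,0,1]])+[p[0],p[1],z]
def sil(f,parts,p,z=0,S=4):
    m=np.zeros((480*S//S,640),np.uint8)
    for B in parts:
        h=cv2.convexHull(w2pix(f,place(B,p,z)).astype(np.float32)); cv2.fillConvexPoly(m,np.round(h*16).astype(np.int32),1,shift=4)
    return m>0
def fit(fm,parts,p0,z=0):
    def cost(q):
        p=np.array(q)*[.01,.01,.1]+p0; s=0
        for f,m in fm:
            a=sil(f,parts,p,z); s+=1-(a&m).sum()/max(1,(a|m).sum())
        return s/len(fm)
    best=None
    for _ in range(2):
        r=minimize(cost,np.zeros(3) if best is None else best.x,method='Nelder-Mead',options=dict(initial_simplex=(0 if best is None else best.x)+np.array([[0,0,0],[1,0,0],[0,1,0],[0,0,1.5]]),xatol=.01,fatol=1e-4))
        best=r
    return np.array(best.x)*[.01,.01,.1]+p0,best.fun
def mask_near(f,thing,xy,tol=.06):
    c=[d for d in env.trace(f,thing)]
    t=w2pix(f,[[xy[0],xy[1],.035]])[0]
    return min(c,key=lambda d:np.hypot(*(np.argwhere(d["mask"]).mean(0)[::-1]-t)))["mask"]
def findpack(fs,xy):
    fm=[(f,mask_near(f,"pack0",xy)) for f in fs]
    return min((fit(fm,PACK,np.array([xy[0],xy[1],a])) for a in np.deg2rad([-60,-30,0,30,60,90])),key=lambda r:r[1])
def dn(yaw): return [180,0,yaw]
E
python3 - <<'E'
from h import *
T=env.grab_frame("top");S=env.grab_frame("scene")
ms=[(f,env.trace(f,"lamp")[0]["mask"]) for f in (T,S)]
for fm in (ms,ms[:1],ms[1:]): print("lamp",fit(fm,LAMP,np.array([.55,.085,-.07])))
p,_=fit(ms,LAMP,np.array([.55,.085,-.07]))
im=T["image"].copy(); im=cv2.resize(im,None,fx=4,fy=4,interpolation=cv2.INTER_CUBIC)
im2=cv2.resize(S["image"],None,fx=4,fy=4,interpolation=cv2.INTER_CUBIC)
def draw(f,im,P,closed=True):
    u=w2pix(f,P)*4+1.5; cv2.polylines(im,[np.round(u).astype(np.int32)],closed,(0,255,0),1)
R=lambda x0,x1,y0,y1,z: np.array([[x0,y0,z],[x1,y0,z],[x1,y1,z],[x0,y1,z]])
for f,i in((T,im),(S,im2)):
    draw(f,i,place(R(-.052,.118,-.135,.135,.046),p)); draw(f,i,place(R(-.112,-.052,-.135,.135,.036),p))
    for y in(-.08,0,.08): draw(f,i,place(R(-.0365,.0365,y-.0285,y+.0285,.046),p))
for xy in((.60,-.25),(.475,-.38)):
    q,e=findpack((T,S),xy); print("pack",q,np.rad2deg(q[2]),e)
    for f,i in((T,im),(S,im2)):
        draw(f,i,place(R(-.035,.035,-.027,.027,.036),q)); draw(f,i,place(R(-.013,.013,-.007,.007,.064),q))
for f in(T,S): print([np.round(pix2w(f,[np.argwhere(d["mask"]).mean(0)[::-1]],.06)[0],3).tolist()+[d["score"]] for d in env.trace(f,"basket")])
cv2.imwrite("pics/c1.png",im[700:1240,780:1340]); cv2.imwrite("pics/c3.png",im2[880:1260,1200:1800]); cv2.imwrite("pics/c2.png",im[800:1250,1560:2050])
E
```

```text
lamp (array([ 0.53616637,  0.08272621, -0.06500714]), np.float64(0.14571855123123095))
lamp (array([ 0.53984991,  0.08227896, -0.07135523]), np.float64(0.14176818893350573))
lamp (array([ 0.53001268,  0.08407408, -0.05463193]), np.float64(0.13827677390921111))
pack [ 0.59200087 -0.25457592 -0.19375191] -11.101166794446977 0.18196839255664216
pack [ 0.4727221  -0.38375492  0.55649799] 31.884986253942326 0.08661500677506778
[[0.53, 0.363, 0.06, 0.72], [0.777, 0.131, 0.06, 0.7]]
[[0.552, 0.372, 0.06, 0.7], [0.616, 0.092, 0.06, 0.69]]
```

View pics/c1.png

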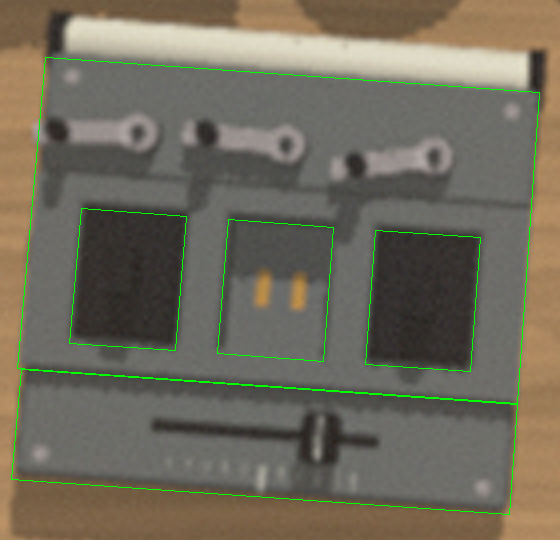

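View pics/c2.png

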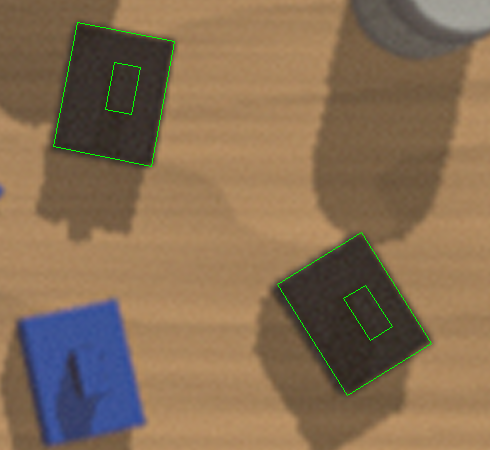

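View pics/c3.png

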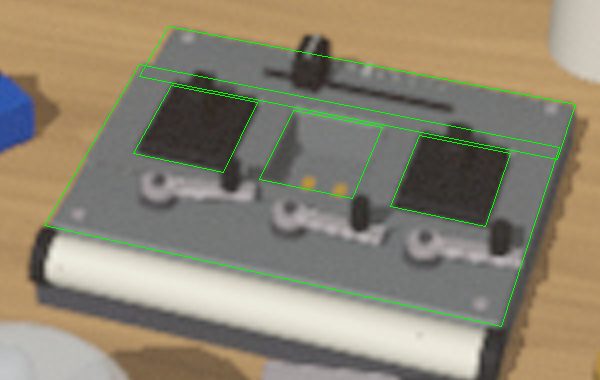

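The fitted outlines sit on the lamp's edges and bay mouths in both crops, and on both charged packs. The dimmer grip is at (318,438) in c1. I'll do the dimmer first.

```bash
cat >> h.py <<'E'
L=np.array([.5362,.0827,-.065]); LY=np.rad2deg(L[2])
def lw(x,y,z): return place(np.array([[x,y,z]]),L)[0]
def wl(P):
    d=np.array(P)[:2]-L[:2]; c,s=np.cos(L[2]),np.sin(L[2]); return np.array([c*d[0]+s*d[1],-s*d[0]+c*d[1]])
def go(P,yaw):
    "joint move, picking the half turn nearest the middle of joint 6"
    best=None
    for y in(yaw-360,yaw-180,yaw,yaw+180):
        q=env.inverse_kinematics(list(P),dn((y+180)%360-180))
        if q is not None and (best is None or abs(q[5])<abs(best[5])): best=q
    env.set_joints(best)
def ml(P,**k): return env.move_straight(list(P),**k)
def st(msg=""):
    s=env.read_state(); print(msg,"t",round(s["clock"],1),"pos",np.round(s["position"],4),"lamp",np.round(wl(s["position"]),4),"F",np.round(s["force"],1),"op",round(s["opening"]*87,1),"ff",round(s["finger_force"],1),"yaw",round(s["tool_rot"][2],1))
E
python3 - <<'E'
from h import *
T=env.grab_frame("top")
d=pix2w(T,[((780+319)/4-.375,(700+437)/4-.375)],.064)[0]; l=wl(d); print("dimmer lamp",l)
r=pix2w(T,[(94,207),(165,204),(174,300),(98,303)],.08); print("rim",np.round(r,3),r.mean(0))
y=l[1]
go(lw(-.08,y,.25),LY); st()
env.gripper_to(.6)
ml(lw(-.08,y,.10),rate=.2)
print(ml(lw(-.08,y,.046),rate=.06,force_limit=8)); env.gripper_to(0,grasp_force=10); st("grip")
print(ml(lw(-.08,.058,.046),rate=.05,force_limit=8)); st("stop")
env.gripper_to(.6); st("rel"); ml(lw(-.08,.05,.2),rate=.2)
T=env.grab_frame("top"); S=env.grab_frame("scene")
im=cv2.resize(T["image"][170:310,85:340],None,fx=3,fy=3,interpolation=cv2.INTER_CUBIC); cv2.imwrite("pics/d.png",im)
E
```

```text
dimmer lamp [-0.07775117 -0.03102412]
rim [[0.616 0.437 0.08 ]
 [0.624 0.289 0.08 ]
 [0.422 0.265 0.08 ]
 [0.415 0.421 0.08 ]] [0.51930491 0.35293022 0.08      ]
 t 4.0 pos [0.4544 0.0575 0.2499] lamp [-0.08   -0.0305] F [0.  0.6 0.1] op 87.0 ff 0.0 yaw -3.7
False
grip t 7.9 pos [0.4543 0.0569 0.046 ] lamp [-0.08  -0.031] F [0.1 0.  0.6] op 0.4 ff 0.0 yaw -3.7
False
stop t 9.9 pos [0.4601 0.1456 0.046 ] lamp [-0.08    0.0578] F [-0.7 -0.2  0. ] op 0.7 ff 0.0 yaw -3.7
rel t 10.9 pos [0.4601 0.1458 0.046 ] lamp [-0.08   0.058] F [0.1 0.2 1. ] op 52.1 ff 0.0 yaw -3.7
```

View pics/d.png

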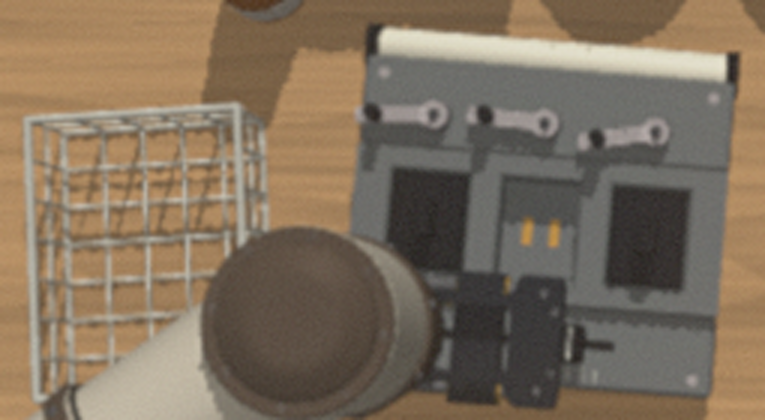

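The gripper closed on nothing: the dimmer is still at about (573,343) in the crop, so it hasn't moved. I'll go back to the grip pose with the fingers open and look from the side.

```bash
python3 - <<'E'
from h import *
env.gripper_to(.8)
ml(lw(-.08,-.031,.2),rate=.2); ml(lw(-.08,-.031,.075),rate=.15); st()
S=env.grab_frame("scene");T=env.grab_frame("top")
s=env.read_state()
for f in(S,T): print(w2pix(f,[s["position"],lw(-.08,-.031,.064)]))
a=cv2.resize(S["image"][190:320,290:460],None,fx=4,fy=4,interpolation=cv2.INTER_CUBIC); cv2.imwrite("pics/e.png",a)
E
```

```text
t 14.2 pos [0.4551 0.0575 0.0757] lamp [-0.0793 -0.0304] F [ 0.4 -0.2  0.4] op 69.5 ff 0.0 yaw -3.7
[[377.11320217 227.65471796]
 [376.80856731 231.3137593 ]]
[[273.66373684 284.50283869]
 [274.28065367 284.93310518]]
```

View pics/e.png

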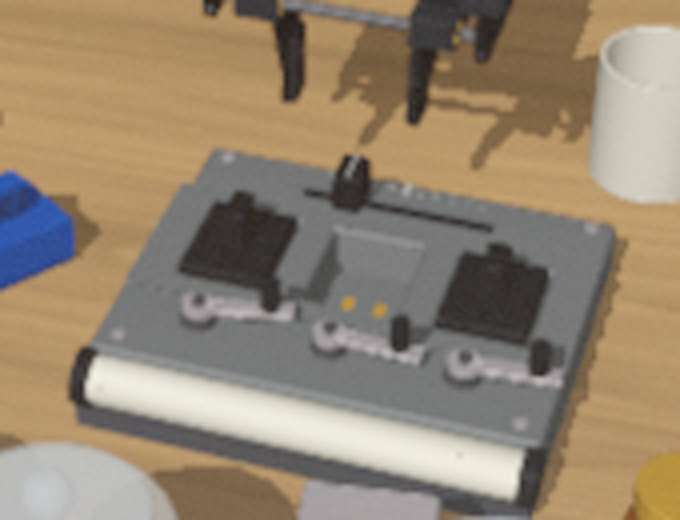

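```bash
python3 - <<'E'
from h import *
env.gripper_to(0); st()
S=env.grab_frame("scene");T=env.grab_frame("top")
s=env.read_state()
for f in(S,T): print(w2pix(f,[[0,0,0],[0,0,.02],s["position"],lw(-.08,-.031,.064)]))
def crop(f,u,v,w=34):
    im=f["image"].copy(); a=cv2.resize(im[v-w:v+w,u-w:u+w],None,fx=5.8,fy=5.8,interpolation=cv2.INTER_CUBIC)
    for p in w2pix(f,[s["position"]]): cv2.drawMarker(a,tuple(int(x) for x in ((p-[u-w,v-w]+.5)*5.8)),(0,0,255),0,14)
    return a
cv2.imwrite("pics/f.png",np.hstack([crop(S,377,222),crop(T,274,284)]))
E
```

```text
t 15.6 pos [0.4544 0.057  0.075 ] lamp [-0.08  -0.031] F [ 0.4 -0.3  0.3] op 0.5 ff 0.0 yaw -3.7
[[387.68365222 165.75973203]
 [387.97989874 160.27062443]
 [376.97031141 227.75034253]
 [376.80856731 231.3137593 ]]
[[299.74444672 498.13004275]
 [299.47972614 501.30976051]
 [273.92720006 284.89652294]
 [274.28065367 284.93310518]]
```

View pics/f.png

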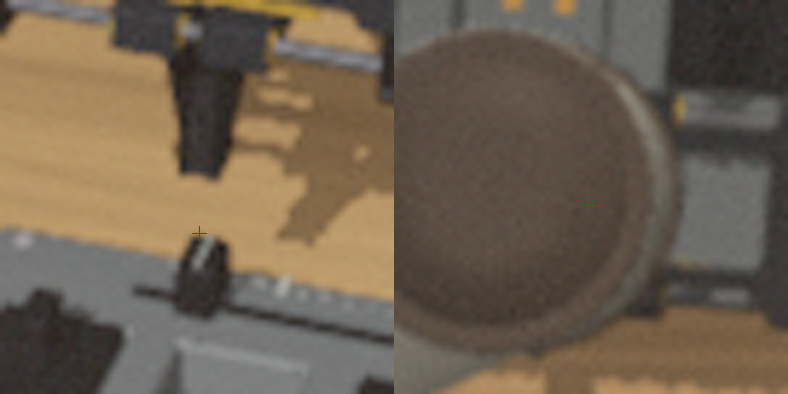

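```bash
python3 - <<'E'
from h import *
ml(lw(-.08,-.031,.15)); ml([.36,.06,.15],rate=.2); ml([.36,.06,.03],rate=.1,force_limit=6); st()
print(ml([.36,.06,-.05],rate=.02,force_limit=5)); st()
S=env.grab_frame("scene"); s=env.read_state(); p=w2pix(S,[s["position"],[.36,.06,0]]); print(p)
ml([.36,.06,.12]); st()
u,v=p[1].astype(int);a=cv2.resize(S["image"][v-40:v+40,u-40:u+40],None,fx=5,fy=5,interpolation=cv2.INTER_CUBIC)
for q in p: cv2.drawMarker(a,tuple(int(x) for x in (q-[u-40,v-40]+.5)*5),(0,0,255),0,12)
cv2.imwrite("pics/g.png",a)
E
```

```text
t 18.3 pos [0.3604 0.0602 0.0304] lamp [-0.1739 -0.0338] F [ 0.3 -0.   0.4] op 0.2 ff 0.0 yaw -3.7
True
 t 21.1 pos [ 0.36    0.06   -0.0333] lamp [-0.1743 -0.0341] F [-0.2  0.4  6.4] op 0.5 ff 3.2 yaw -3.7
[[383.62246168 241.0753687 ]
 [384.16039573 231.18869331]]
 t 22.3 pos [0.3593 0.0596 0.1192] lamp [-0.175  -0.0345] F [ 0.5 -0.2 -0.2] op 0.7 ff 0.0 yaw -3.7
```

View pics/g.png

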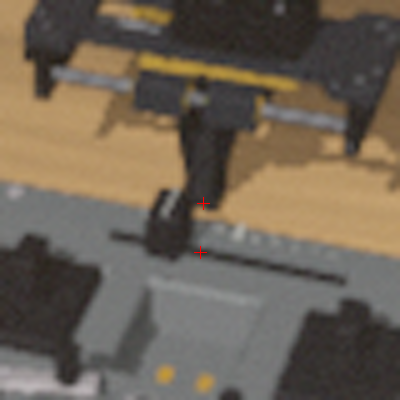

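The finger tips touch the counter at a reported z of -0.033, and in the picture they sit right at the expected point on the counter. So the reported TCP is 33 mm too low while x and y are right. I'll build that offset into the helpers and redo the dimmer.

```bash
python3 - <<'E'
s=open('h.py').read()
s=s.replace("    best=None\n    for y in(yaw","    P=np.array(P)-[0,0,DZ]; best=None\n    for y in(yaw").replace("return env.move_straight(list(P),**k)","return env.move_straight(list(np.array(P)-[0,0,DZ]),**k)").replace('np.round(s["position"],4),"lamp"','np.round(s["position"]+np.array([0,0,DZ]),4),"lamp"')
s=s.replace("def go(","DZ=.0325  # true tip height minus reported\ndef go(")
open('h.py','w').write(s)
E
python3 - <<'E'
from h import *
y=-.031
go(lw(-.08,y,.15),LY); env.gripper_to(.6)
ml(lw(-.08,y,.08),rate=.2)
print(ml(lw(-.08,y,.045),rate=.06,force_limit=8)); env.gripper_to(0,grasp_force=10); st("grip")
print(ml(lw(-.08,.060,.045),rate=.05,force_limit=8)); st("stop")
env.gripper_to(.6); st("rel"); ml(lw(-.08,.05,.15),rate=.2)
E
```

```text
False
grip t 25.7 pos [0.4544 0.0571 0.0451] lamp [-0.0799 -0.0309] F [-1.6  0.6  0.4] op 20.3 ff 10.0 yaw -3.7
True
stop t 27.2 pos [0.4602 0.1391 0.0451] lamp [-0.0795  0.0513] F [ 0.7 -2.4  2.9] op 19.6 ff 10.0 yaw -3.6
rel t 28.0 pos [0.4608 0.1393 0.0452] lamp [-0.0789  0.0516] F [-0.1  0.5 -0.5] op 52.0 ff 0.0 yaw -3.7
```

```bash
python3 - <<'E'
from h import *
B=np.array([.523,.357]); by=5.7; d=np.array([np.cos(np.deg2rad(by)),np.sin(np.deg2rad(by))])
for y,s in((.08,.048),(-.08,-.048)):
    env.gripper_to(.45)
    go(lw(0,y,.2),LY); ml(lw(0,y,.09),rate=.2)
    print("touch",ml(lw(0,y,.0545),rate=.05,force_limit=6)); env.gripper_to(0,grasp_force=25); st("grip")
    ml(lw(0,y,.12),rate=.08); ml(lw(0,y,.2),rate=.2); st("lift")
    P=B+d*s
    go([*P,.2],by); ml([*P,.12],rate=.2); print("floor",ml([*P,.042],rate=.06,force_limit=6)); st("down")
    env.gripper_to(.45); ml([*P,.2],rate=.2); st("rel")
go([.4,.2,.25],0)
T=env.grab_frame("top"); cv2.imwrite("pics/i.png",cv2.resize(T["image"][150:350,80:500],None,fx=1.9,fy=1.9))
E
```

```text
touch False
grip t 31.9 pos [0.5415 0.1627 0.0546] lamp [0.0001 0.0801] F [-1.   0.3  0.3] op 13.9 ff 25.0 yaw -3.7
lift t 33.4 pos [0.5403 0.1623 0.1987] lamp [-0.0011  0.0797] F [ 0.2  0.5 -3. ] op 13.4 ff 25.0 yaw -3.8
floor True
down t 35.9 pos [0.5705 0.3615 0.0445] lamp [0.0161 0.2804] F [-0.1  0.5  5.4] op 13.6 ff 25.0 yaw 5.7
rel t 37.6 pos [0.5699 0.3612 0.1985] lamp [0.0155 0.2801] F [-1.3  0.1 -0. ] op 38.9 ff 0.0 yaw 5.6
touch False
grip t 41.3 pos [0.5311 0.003  0.0546] lamp [ 0.     -0.0799] F [-0.4  0.5 -0.2] op 13.7 ff 25.0 yaw -3.7
lift t 42.9 pos [0.5299 0.0029 0.1987] lamp [-0.0011 -0.0801] F [-0.3  0.9 -3.1] op 14.0 ff 25.0 yaw -3.8
floor True
down t 45.9 pos [0.4749 0.352  0.0444] lamp [-0.0786  0.2648] F [-0.4 -0.6  4.6] op 13.9 ff 25.0 yaw 5.7
rel t 47.6 pos [0.4744 0.3516 0.1986] lamp [-0.0791  0.2643] F [-0.7 -0.2 -0.2] op 39.4 ff 0.0 yaw 5.6
```

View pics/i.png

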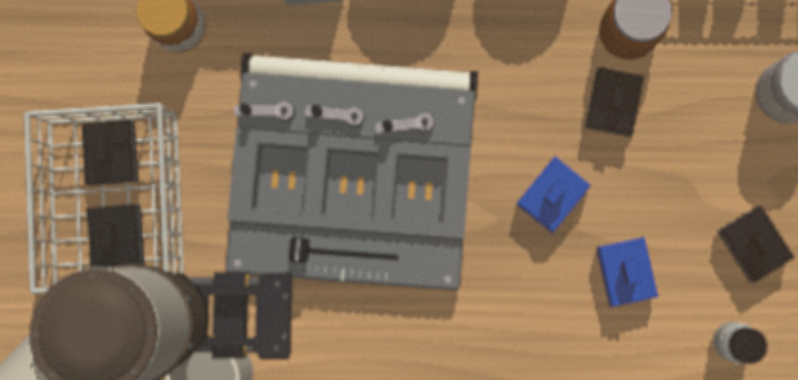

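Both flat packs are in the basket at (110,150) and (115,235), all three bays are empty, and the dimmer is at its left stop (300,250). The charged packs haven't moved. I'll re-measure each one and load it.

```bash
cat >> h.py <<'E'
def insert(y):
    H=.0535
    for k,(dx,dy) in enumerate([(0,0),(.002,0),(-.002,0),(0,.002),(0,-.002),(.004,0),(-.004,0),(.003,.003),(-.003,-.003)]):
        ml(lw(dx,y+dy,.090),rate=.1)
        hit=ml(lw(dx,y+dy,H+.001),rate=.05,force_limit=8); z=env.read_state()["position"][2]+DZ
        print("try",k,hit,round(z,4))
        if z<H+.004: return True
    return False
E
cat > load.py <<'E'
import sys
from h import *
xy=eval(sys.argv[1]); y=float(sys.argv[2])
T=env.grab_frame("top"); S=env.grab_frame("scene")
c=[d["xyz"] for d in env.search_frame(T,"pack0")]; print(np.round(c,3).tolist())
q,e=findpack((T,S),xy); qt,et=min((fit([(T,mask_near(T,"pack0",xy))],PACK,np.array([q[0],q[1],a])) for a in (q[2],q[2]+.2,q[2]-.2)),key=lambda r:r[1])
print(q,e,qt,et)
if e>.25 or np.hypot(*(q[:2]-xy))>.03: sys.exit("moved?")
yaw=np.rad2deg(q[2])
env.gripper_to(.45)
go([*q[:2],.2],yaw); ml([*q[:2],.085],rate=.2)
print("touch",ml([*q[:2],.0385],rate=.05,force_limit=6)); env.gripper_to(0,grasp_force=25); st("grip")
s=env.read_state()
if not 11<s["opening"]*87<18: sys.exit("no rib")
ml([*q[:2],.08],rate=.1); ml([*q[:2],.2],rate=.2); st("lift")
go(lw(0,y,.2),LY); print(insert(y)); st("in")
E
python3 load.py "(.592,-.2546)" -.08
```

```text
[[0.634, -0.22, 0.031], [0.525, -0.153, 0.037], [0.438, -0.229, 0.035], [0.47, -0.381, 0.032]]
[ 0.636599   -0.22120206 -0.20184755] 0.18804698527929015 [ 0.63769397 -0.22241868 -0.19843607] 0.10867178924259058moved?
```

This pack got knocked aside to (0.637,-0.222), close to the nut jar. I'll grip it higher on the rib so the gripper body stays clear of the jar.

```bash
sed -i 's/def insert(y):/def insert(y,g=.0385):/; s/H=.0535/H=.015+g/; s/ml(lw(dx,y+dy,.090)/ml(lw(dx,y+dy,g+.0515)/' h.py
sed -i 's/^yaw=/g=float(sys.argv[3]); q=qt\nyaw=/; s/,\.0385\]/,g]/; s/insert(y)/insert(y,g)/; s/print("touch"/ml([*q[:2],g+.03]); print("touch"/; s/,\.085\],rate=.2/,.1],rate=.2/' load.py
python3 load.py "(.637,-.222)" -.08 .046
```

```text
[[0.436, -0.228, 0.036], [0.524, -0.154, 0.037], [0.466, -0.381, 0.031]]
[ 0.63699421 -0.22276445 -0.20942817] 0.14680869446357236 [ 0.63736656 -0.22383401 -0.19886842] 0.04139433551198257
touch False
grip t 53.4 pos [ 0.6374 -0.2237  0.0461] lamp [ 0.1209 -0.2992] F [-0.5  0.9  0.6] op 13.8 ff 25.0 yaw -11.4
lift t 54.7 pos [ 0.6361 -0.2233  0.1979] lamp [ 0.1196 -0.2989] F [-0.1  0.3 -3.7] op 13.6 ff 25.0 yaw -11.4
try 0 False 0.062
True
in t 57.7 pos [0.5314 0.0029 0.062 ] lamp [ 0.0004 -0.0799] F [ 2.8 -0.  -3.2] op 14.0 ff 25.0 yaw -3.7
```

```bash
cat >> load.py <<'E'
env.gripper_to(.45); ml(lw(0,y,.2),rate=.2); st("rel")
E
python3 - <<'E'
from h import *
env.gripper_to(.45); ml(lw(0,-.08,.2),rate=.2); st("rel")
E
python3 load.py "(.4727,-.3837)" .08 .0385
python3 - <<'E'
from h import *
go([.4,.2,.25],0)
T=env.grab_frame("top"); S=env.grab_frame("scene")
a=cv2.resize(T["image"][170:310,190:340],None,fx=3,fy=3,interpolation=cv2.INTER_CUBIC);b=cv2.resize(S["image"][220:320,300:450],None,fx=3,fy=3,interpolation=cv2.INTER_CUBIC)[:420]
c=np.zeros((420,900-100,3),np.uint8); c[:,:400]=a[:,:400]; c[:300,400:]=b[:,:400]; cv2.imwrite("pics/j.png",c)
for f in(T,S): print([(np.round(wl(d["xyz"]),3),round(d["score"],2)) for d in env.search_frame(f,"lever0_knob")])
E
```

```text
rel t 59.3 pos [0.5299 0.0028 0.1988] lamp [-0.0011 -0.0802] F [-0.1 -0.5 -1. ] op 39.2 ff 0.0 yaw -3.7
[[0.438, -0.228, 0.039], [0.471, -0.381, 0.03], [0.524, -0.154, 0.039]]
[ 0.47326107 -0.38450667  0.58491924] 0.13616197991197992 [ 0.47468305 -0.38609814  0.55364013] 0.0486815415821501
touch False
grip t 63.8 pos [ 0.4744 -0.3859  0.0386] lamp [-0.0312 -0.4716] F [-1.1  1.2  1.1] op 13.8 ff 25.0 yaw -148.3
lift t 65.1 pos [ 0.4737 -0.3853  0.1982] lamp [-0.032 -0.471] F [-0.3  0.9 -3.5] op 13.9 ff 25.0 yaw -148.3
try 0 False 0.0545
True
in t 69.2 pos [0.5416 0.1627 0.0545] lamp [0.0002 0.0802] F [ 0.6 -0.3 -2.8] op 14.1 ff 25.0 yaw -3.7
rel t 70.8 pos [0.5404 0.1622 0.1987] lamp [-0.001   0.0796] F [-0.6 -0.2 -1.1] op 39.3 ff 0.0 yaw -3.7
[(array([ 0.071, -0.061]), 0.48)]
[(array([ 0.077, -0.045]), 0.51), (array([0.082, 0.103]), 0.38)]
```

View pics/j.png

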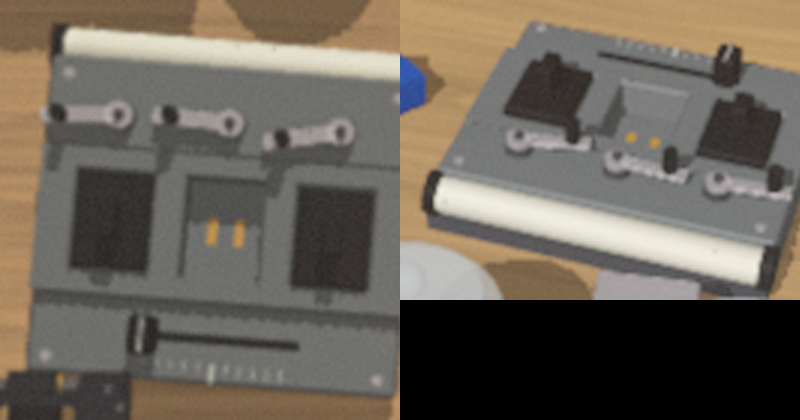

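Both packs sit in the outer bays at the right depth, and the dimmer is at off. The knobs in the top half of the picture are at (57,114), (166,116) and (281,138). Next I swing the levers shut.

```bash
python3 - <<'E'
from h import *
T=env.grab_frame("top")
K=pix2w(T,[(190+u/3,170+v/3) for u,v in((281,138),(166,116),(57,114))],.078)
for i,y in enumerate((-.08,0,.08)):
    k=wl(K[i])-[.076,y]; th=np.pi-np.arctan2(k[1],k[0]); print("lever",i,np.hypot(*k),th)
    pt=lambda t,z=.0635: lw(.076+.042*np.cos(np.pi-t),y+.042*np.sin(np.pi-t),z)
    yw=lambda t: LY-np.rad2deg(t)
    env.gripper_to(.36)
    go(pt(th,.16),yw(th)); ml(pt(th,.09),rate=.2)
    if ml(pt(th),rate=.05,force_limit=5): st("HIT"); break
    env.gripper_to(0,grasp_force=6); st("pinch")
    Y=env.read_state()["tool_rot"][2]
    for t in np.linspace(th,-.03,8)[1:]:
        h=ml(pt(t),rotation=dn((Y+np.rad2deg(th-t)+180)%360-180),rate=.08,force_limit=12)
        if h: print("stopped at",t)
    st("shut")
    env.gripper_to(.36); ml(pt(0,.16),rate=.2)
go([.4,.2,.25],0)
T=env.grab_frame("top"); S=env.grab_frame("scene")
a=cv2.resize(T["image"][170:310,190:340],None,fx=3,fy=3,interpolation=cv2.INTER_CUBIC);b=cv2.resize(S["image"][220:320,300:450],None,fx=3,fy=3,interpolation=cv2.INTER_CUBIC)
c=np.zeros((420,800,3),np.uint8); c[:,:400]=a[:,:400]; c[:300,400:]=b[:,:400]; cv2.imwrite("pics/k.png",c)
E
```

```text
lever 0 0.04056136758060688 1.3464381519055908
pinch t 75.0 pos [0.6004 0.0395 0.0637] lamp [ 0.0669 -0.0389] F [1.3 0.5 0.5] op 11.5 ff 6.0 yaw -80.9
shut t 77.4 pos [0.5659 0.001  0.0637] lamp [ 0.0349 -0.0795] F [1.6 4.1 0.3] op 11.9 ff 6.0 yaw -2.1
lever 1 0.0419649671464929 1.5885883055664205
pinch t 82.2 pos [0.6159 0.1198 0.0638] lamp [0.0771 0.0422] F [0.5 0.3 0.3] op 11.6 ff 6.0 yaw -94.7
shut t 84.9 pos [0.5713 0.0809 0.0637] lamp [0.0352 0.0005] F [ 4.2  3.3 -0.1] op 11.6 ff 6.0 yaw -2.1
lever 2 0.03897698563727772 1.4829606645110134
pinch t 89.6 pos [0.6167 0.1998 0.0638] lamp [0.0727 0.1221] F [ 0.2 -0.2  0.6] op 11.8 ff 6.0 yaw -88.7
shut t 92.1 pos [0.5767 0.1608 0.0638] lamp [0.0354 0.0805] F [ 3.6  2.4 -0.7] op 11.7 ff 6.0 yaw -2.2
```

View pics/k.png

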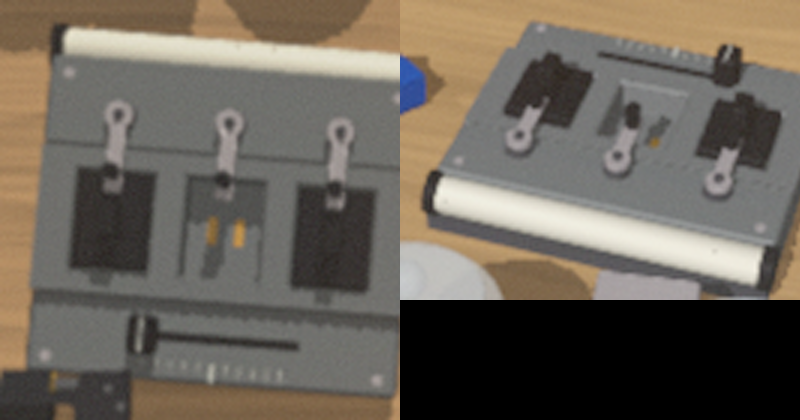

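All three levers point straight over their bays and the dimmer is still off. The last step is sliding it to half-way.

```bash
python3 - <<'E'
from h import *
env.gripper_to(.6); go(lw(-.08,.0505,.15),LY); ml(lw(-.08,.0505,.08),rate=.2)
print(ml(lw(-.08,.0505,.045),rate=.06,force_limit=8)); env.gripper_to(0,grasp_force=10); st("grip")
print(ml(lw(-.08,.0008,.045),rate=.04,force_limit=15)); env.dwell(.3); st("half")
env.gripper_to(.6); ml(lw(-.08,.0008,.16),rate=.2); go([.4,.2,.25],0); env.dwell(.5)
T=env.grab_frame("top"); a=cv2.resize(T["image"][150:320,85:340],None,fx=3,fy=3,interpolation=cv2.INTER_CUBIC); cv2.imwrite("pics/l.png",a); st()
E
```

```text
False
grip t 97.5 pos [0.4597 0.1384 0.0451] lamp [-0.08    0.0506] F [-0.2  0.8  0.8] op 20.1 ff 10.0 yaw -3.7
False
half t 99.2 pos [0.4561 0.0881 0.0451] lamp [-0.0803  0.0002] F [-2.8  0.6  5.6] op 19.9 ff 10.0 yaw -3.7
 t 102.0 pos [0.4001 0.1998 0.2499] lamp [-0.1434  0.108 ] F [ 0.3 -0.   0.4] op 52.2 ff 0.0 yaw -0.0
```

View pics/l.png

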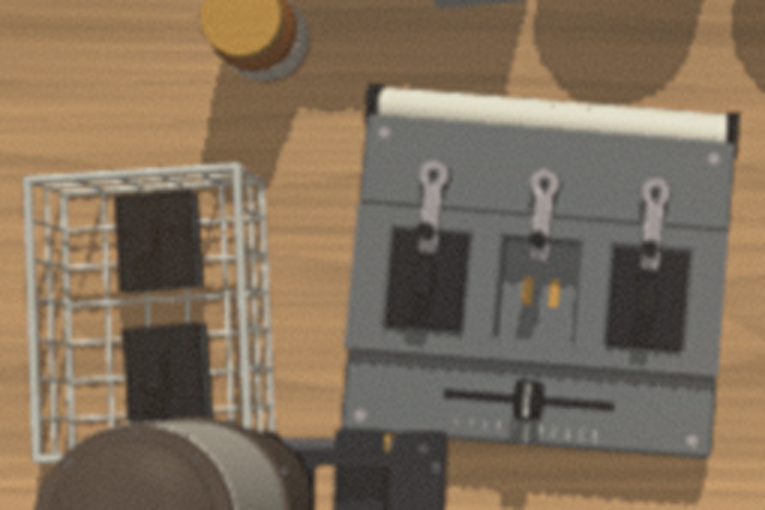

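The dimmer grip at (528,402) is in the middle of its slot, over the thick bar. The levers are shut, the packs are home, and the flat packs are in the basket.

```bash
python3 -c "
from h import *
print(env.close_job())"
```

```text
the job is handed in; nothing more can be done
None
```

I handed the job in at about 102 s with every step done; the hand-in gave no verdict. By the last pictures and arm readings, both flat packs are in the basket, both charged packs are home in the outer bays, all three levers are shut, and the dimmer is at half-way.

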